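# Put the test stand's hand drive into gear

## Robot

A 6-joint arm with a two-finger parallel gripper is mounted at the origin on the work surface. World frame = base frame: x ahead of the robot, y to its left, z up, the work surface at z = 0. Lengths are in mm, angles in rad, forces in N, time in s.
With the tool pointing down it reaches from about 275 to 750 mm from the base axis. Payload 10.2 kg.
Tool frame: the origin (TCP) lies at the very end of the fingers, on their centre line; the grasp point (between the pads) lies 19 mm behind it (ctrl.grip_depth is the distance from the TCP to the grasp point, in mm); z points along the fingers, x is the direction in which the jaws open and shut, and the axes are right-handed (so a half turn about z gives the same grasp; the last joint's range is limited). The gripper opens to 85 mm and grips with 20 to 120 N. Pads are 22 mm wide; open, the fingers measure 114 mm over their backs; the gripper's body (76 mm by 85 mm) begins 54 mm behind the grasp point. The pads swing forward as they close: fully open they stand 13 mm farther back than shut.
Start: joints at [-1.548, 0.313, 1.498, -0, 1.331, -0.223], TCP at [127.736, -509.229, 231.294] pointing down, gripper open.
Joint ranges: [-2.94, 2.94], [-0.97, 2.17], [0.19, 2.56], [-1.23, 4.37], [0.02, 3.11], [-2.88, 2.88]. Speed limits (rad/s): [2.39, 2.39, 3.01, 3.14, 3.14, 3.14].

## Interface

Orientations are given as a unit quaternion [w, x, y, z].
In Python, from rig import ctrl gives the robot as it stands.
- The arm moves only by the tool play_rows, never from a script. Its argument "motion" is a list of rows, each a list of 2 entries, a list of its own where there are three numbers: the shift along the tool's x, y, z in mm, then the turn, a rotation vector about the tool's x, y, z in degrees. A call has 1 to 20 rows; each row shifts and turns the commanded pose from where the row before left it, along the tool's axes as they then stand; what a row does not reach is not made up. A row lasts 1/12 s, in which the tool goes at most 41.7 mm and 7.16 degrees, less where a joint would pass 70% of its speed; a pose out of reach is approached as far as the arm can. A call with a gripper value outside its range is refused whole. "fingers" is the finger opening in mm, from 0 to 85.4, set as the call begins (left out, the last holds). The fingers move at their own pace and stop on an object; "squeeze" is the grip in N (left out, the last holds). Time passes only in rows, so rows that do not move let the fingers close. It gives the time, the measured TCP pose, the force and the opening at its end, in the units of the state.
- ctrl.sense(): the state, without advancing time (a new reading comes with each control period).
- ctrl.capture(name): name is "scene" or "top" or "wrist"; returns the picture (420x560x3 uint8, red, green, blue); there is no depth.
- ctrl.get_calibration(name): a dict with "K" (3x3 intrinsics, pixels), "R" (3x3) and "t" (3): a world point X has camera coordinates R X + t; the wrist camera has in their place "tool_from_camera" (4x4, takes a point from camera to tool coordinates, whose origin is the TCP and whose axes are the tool frame's). Camera axes: x right, y down, z forward; pixel columns grow to the right and rows downward; lengths in mm; the calibration is good to about 2 mm. The wrist camera is an equidistant fisheye: a pixel r from the principal point sees the ray r / f radians off the axis. A picture is of the moment at which its call begins: read the wrist's pose just before it. get_calibration takes no time and is no camera call.
- ctrl.finish_job(): hands the job in, once; it reports no verdict.
Trained networks look in the newest picture that a camera, given by its name, has taken for a name from the list of things; names that differ only in an ending like _2 or _b are one class to them, and where a whole thing is asked for, a point or a joint stands for the part that bears it (a point fixed in the world has none). Each returns a list of dicts, best first, with "p" (0 to 1); they miss things now and then, are a little off and sometimes report something else, mostly with a low value. They report only what shows in the picture. A call takes as long as a camera call.
- ctrl.spot_in(camera, name): "position" ([column, row] as shares, 0 to 1, of the picture: columns of its width, rows of its height, amid what is visible of it).
The state is a dict: "time_s": time; "joints": joint angles; "dq": joint speeds; "tau": joint torques, N m; "eef_pos": TCP position; "ee_rot": TCP orientation; "force": force on the tool from outside, world axes, zero at the start; "wrist_torque": the same for the moment, N m; "grip_width": opening from 0.0 (shut) to 1.0 (fully open).
Only numpy, scipy, OpenCV 4.12 (cv2) and the standard library are available. Lean on these libraries where they do the work, as an engineer would, in place of code of your own. Each camera call takes 0.05 s, during which the arm holds its last target. There are 200 camera calls.

## Task

Put the hand drive of the texture test stand into gear: pull out the sprung index plunger on the sloping panel and twist it clockwise so that it rests retracted, and let go of it; then ease the gear knob over towards the handwheel, out of its click-stop, until the clutch teeth butt. Rock the handwheel to and fro by its rim until the teeth mesh and the knob drops fully home, and only then turn the plunger back so that it springs fully in and locks the knob. Leave the biscuit under the blade and the other loose things where they are.

Things in the scene. Friction and masses are not known exactly. Their poses are not given: they have to be found in the camera images.
- stand: White bench test stand, 360 deep, 300 wide, deck 135 mm high, 570 mm column at its back with load-cell head and blade over the deck; fixed. Origin: centre of its underside. x points from its front (facing the robot) to the column, y to its left, z up. Plunger, gear knob and red stop button stand square on its sloping front panel; the handwheel is on its right side (-y).
- panel_centre (a point): Centre of the panel's surface, (-115, 0, 97.5) mm from the stand's origin, same axes as the stand. The panel slopes 30 degrees from level, rising towards the column: its outward normal in the stand's axes is (-0.5, 0, 0.866). Red stop button: 36 mm across, 28 mm high, 108 mm left of this point; leave it room.
- plunger_grip (a point): Centre of the plunger's black T-grip, on its axis; when in, 30 mm above the panel's surface and 30 mm left (+y) of the panel's centre. Bar 40 long, 14 wide, 20 mm high, over a steel collar 26 mm across. z: panel normal (away from the panel); x: along the bar, up the slope when the twist is 0; y: across its 14 mm. Moves and turns with the grip. The gear knob is 85 mm to its right.
- plunger_pull (a joint): Pull of the plunger along the panel normal, m: 0 in (its pin then locks the gear knob, at neutral or home only), about 0.0075 in the rest notch, end stop 0.0125. Spring 5 N when in, 9 N when out. Twists only when pulled 0.0095 or more (pull to 0.011). Untwisted and let go it springs in; with the knob between its two places the pin lands on the bar and stays at 0.005.
- plunger_twist (a joint): Twist of the T-grip, rad, clockwise looking down on the panel: 0 in its slot, rest notch at about 1.05 (0.97 to 1.15, 60 degrees), end stop 1.15. Lowered into the notch (pull 0.0075) it stays out when let go. To leave it, pull to 0.011 again, twist back to 0 and let it spring in. Turns with little friction.
- gear_knob_grip (a point): Centre of the black round gear knob, 26 mm across, 22 mm high, its centre 33 mm above the panel on a 10 mm steel stem standing in a slot; in neutral 55 mm right (-y) of the panel's centre. z: panel normal, y: the stand's y. It slides along -y, towards the handwheel.
- gear_knob (a joint): Travel of the gear knob towards the handwheel, m: 0 neutral, 0.008 teeth butted, 0.016 home (in gear, end stop). A click-stop holds neutral: 6 to 7 N pushes it out; past 0.004 a spring of about 3 N carries it on and keeps pressing it towards home. It waits at 0.008 until teeth stand opposite gaps, then drops to 0.016 by itself.
- handwheel_hub (a point): Centre of the dark steel handwheel, on its level axis (the stand's y), in the plane of the rim; (-60, -214, 95) mm from the stand's origin. Rim: round bar 14 mm thick on a radius of 58 mm, three spokes, black crank handle at the bottom pointing to -y. 57 mm free between rim and the stand's side; the toothed clutch sleeve, 48 mm across, lies on the axis there.
- handwheel (a joint): Turn of the handwheel, rad; grows as the top of the rim moves towards the column. Six teeth, 60 degrees apart; each mesh window is about 14 degrees wide, so with the knob butted it drops in somewhere within 0.7 rad of the start, either way. Out of gear it turns freely; in gear it takes 2 to 3 N at the rim.
- probe_mid (a point): Leave alone: a standing aluminium cylinder probe, 25 mm across, 75 mm high. Point half-way up, on its middle.
- cone_mid (a point): Leave alone: a steel cone probe standing on its shank, 36 mm across, 58 mm high. Point half-way up, on its middle.
- brush_mid (a point): Leave alone: a crumb brush lying flat, 170 mm long. Point half-way up, on its middle.
- beaker_mid (a point): Leave alone: a glass beaker, 70 mm across, 90 mm high. Point half-way up, on its middle.
- dish_mid (a point): Leave alone: a shallow glass dish, 90 mm across, 16 mm high. Point half-way up, on its middle.
- jar_mid (a point): Leave alone: a sample jar, 60 mm across, 80 mm high. Point half-way up, on its middle.
- weight_mid (a point): Leave alone: a 200 g steel calibration weight with a knob, 38 mm across, 58 mm high, standing on the stand's deck at the left, just behind the panel. Point half-way up, on its middle.
- biscuit_mid (a point): Leave alone: a biscuit, 30 x 72 x 12 mm, lying across the two bending supports under the blade. Point half-way up, on its middle.

How it is judged:
By the outcome, as a careful person would: the job done as asked, in the order asked, and still so for the second after the job is handed in, with the robot touching nothing.
It also fails if it takes over 64 s, if anything falls off the work surface, if the arm or the gripper's body presses on something with over 40 N, if the wrist force passes 120 N, or if a joint passes its speed limit or range.

## Working session

There is one attempt and no reset: what is moved stays moved. The work goes in short steps, Python scripts to look and compute and a tool call to move; the robot and the scene stay as the last step left them, time stands still between calls to the robot, and variables do not carry over. Pictures are saved under pics/ and viewed, about 8 in all and at most 12, crops included, and the job is handed in when it is done.

Besides the shell and the picture viewer there is one more tool, called after "Call:" by a JSON object that holds its "name" and its "arguments", one argument or row to a line. play_rows: Moves the arm, as the interface text tells. Its arguments: {"type":"object","properties":{"motion":{"type":"array"},"fingers":{"type":"number"},"squeeze":{"type":"number"}},"required":["motion"]}

```bash
ls; mkdir -p pics; python3 - <<'E'
from rig import ctrl
import cv2,numpy as np
np.set_printoptions(precision=4,suppress=True)
print(ctrl.sense())
for c in ["scene","top"]:
    im=ctrl.capture(c); cv2.imwrite(f"pics/{c}0.png",im[:,:,::-1])
    k=ctrl.get_calibration(c);print(c,k)
    for n in ["plunger_grip","gear_knob_grip","handwheel_hub","stand","weight_mid","panel_centre","biscuit_mid","jar_mid","beaker_mid"]:
        r=ctrl.spot_in(c,n)
        print(n,[(round(d["p"],2),[round(d["position"][0]*560,1),round(d["position"][1]*420,1)]) for d in r[:2]])
print(ctrl.get_calibration("wrist"))
E
```

```text
pics
{'time_s': 0.0, 'joints': array([-1.5484,  0.3135,  1.4984, -0.    ,  1.331 , -0.2234]), 'dq': array([-0.0007, -0.0002,  0.0008, -0.0002,  0.    ,  0.0012]), 'tau': array([ -0.0015, -41.2267, -25.9744,  -0.0003,   0.0042,  -0.    ]), 'eef_pos': array([ 127.72  , -508.9741,  230.7336]), 'ee_rot': array([-0.0005,  0.7885, -0.6151, -0.0004]), 'force': array([-0.0841, -0.3059, -0.3265]), 'wrist_torque': array([ 0.0129, -0.0556, -0.026 ]), 'grip_width': 0.9993821389485944}
scene {'K': array([[392.7658,   0.    , 289.1831],
       [  0.    , 392.7658, 214.6457],
       [  0.    ,   0.    ,   1.    ]]), 'R': array([[-0.9909,  0.1342,  0.0051],
       [ 0.1258,  0.9412, -0.3135],
       [-0.0469, -0.31  , -0.9496]]), 't': array([ 557.3796, -100.9673, 1018.5822])}
plunger_grip [(0.48, [307.1, 203.5])]
gear_knob_grip [(0.59, [356.6, 193.3]), (0.48, [291.9, 170.7])]
handwheel_hub [(0.85, [254.6, 121.4])]
stand [(0.6, [188.8, 182.9])]
weight_mid [(0.83, [270.7, 254.4]), (0.64, [283.3, 100.0])]
panel_centre [(0.63, [189.2, 179.3]), (0.57, [221.3, 95.9])]
biscuit_mid []
jar_mid [(0.96, [312.8
[... 367 characters left out ...]
rip [(0.7, [287.4, 223.0]), (0.65, [189.0, 248.4])]
gear_knob_grip [(0.62, [364.1, 176.0])]
handwheel_hub [(0.78, [383.7, 172.8]), (0.45, [285.7, 218.0])]
stand [(0.6, [287.8, 138.7])]
weight_mid [(0.8, [231.5, 172.8])]
panel_centre [(0.93, [287.7, 137.0])]
biscuit_mid []
jar_mid [(0.75, [179.7, 215.1])]
beaker_mid [(0.94, [426.4, 152.3])]
{'K': array([[325.1923,   0.    , 282.9978],
       [  0.    , 325.1923, 212.1092],
       [  0.    ,   0.    ,   1.    ]]), 'tool_from_camera': array([[   1.    ,   -0.0009,   -0.0002,   -0.9432],
       [   0.001 ,    0.9547,    0.2974,  -76.0328],
       [  -0.    ,   -0.2974,    0.9547, -142.6381],
       [   0.    ,    0.    ,    0.    ,    1.    ]])}
```

```bash
python3 - <<'E'
import cv2,numpy as np
a=cv2.imread("pics/top0.png");b=cv2.imread("pics/scene0.png")
cv2.imwrite("pics/t0.png",cv2.resize(a[90:300,140:440],(800,560),interpolation=cv2.INTER_CUBIC))
cv2.imwrite("pics/s0.png",cv2.resize(b[60:360,120:440],(640,600),interpolation=cv2.INTER_CUBIC))
E
```

```text
(no output)
```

View pics/t0.png

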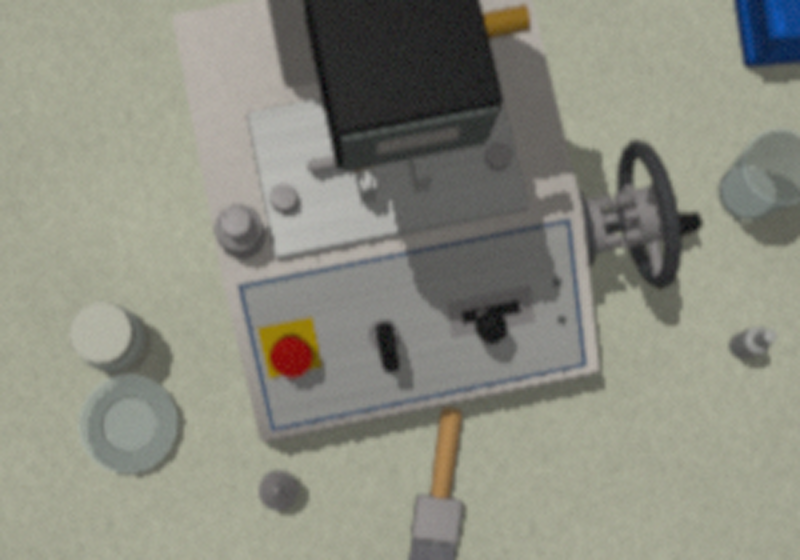

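View pics/s0.png

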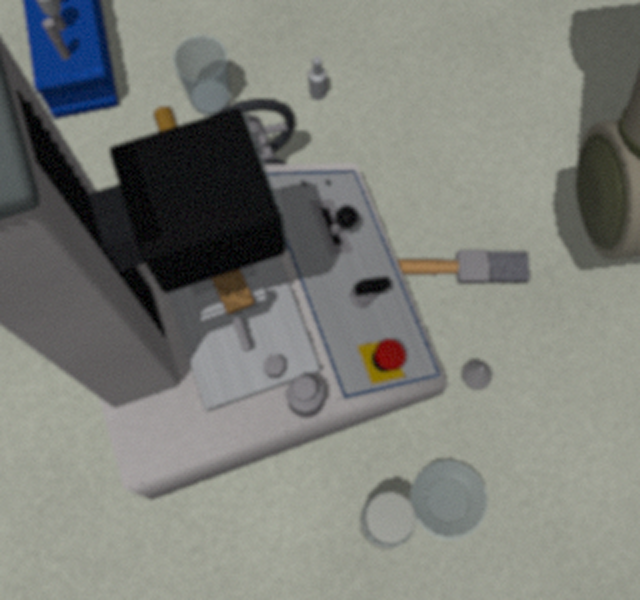

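The top view shows the red button at (249.5,223), the plunger at (285,220), the knob at (324,212) and the wheel at (383,170). In the scene view the plunger is at (306.5,203), the knob at (293.5,168.5) and the button at (314.5,237). Next I fit the stand pose to these.

```bash
cat > h.py <<'E'
from rig import ctrl
import cv2,numpy as np
from scipy.spatial.transform import Rotation as Rn
from scipy.optimize import least_squares
np.set_printoptions(precision=3,suppress=True)
n=np.array([-.5,0,.866]); PC=np.array([-115,0,97.5])
def pan(y,h,u=0): return PC+np.array([0,y,0])+n*h+u*np.array([.866,0,.5])
def proj(c,X):
    k=ctrl.get_calibration(c); p=k["R"]@X+k["t"]; p=k["K"]@p; return p[:2]/p[2]
def S2W(P,X):
    x,y,a=P; return np.array([x,y,0])+Rn.from_euler('z',a).apply(X)
def rot(s): # tool rotation matrix
    q=s["ee_rot"]; return Rn.from_quat([q[1],q[2],q[3],q[0]])
def wproj(X,s):
    k=ctrl.get_calibration("wrist");T=np.linalg.inv(k["tool_from_camera"])
    p=rot(s).inv().apply(X-s["eef_pos"]); p=T[:3,:3]@p+T[:3,3]
    th=np.arctan2(np.hypot(p[0],p[1]),p[2]); K=k["K"]
    return K[:2,2]+K[0,0]*th*p[:2]/np.hypot(p[0],p[1])
E
python3 - <<'E'
from h import *
obs=[("top",pan(30,36),(285.1,220.1)),("top",pan(-55,40),(324.1,211.9)),("top",pan(108,28),(249.5,223.1)),("top",np.array([-60,-214,95]),(383,169.9)),
("scene",pan(30,36),(306.5,203)),("scene",pan(-55,40),(293.5,168.5)),("scene",pan(108,28),(314.5,237))]
f=lambda P:np.concatenate([proj(c,S2W(P,X))-o for c,X,o in obs])
r=least_squares(f,[550,0,0.2],x_scale=[10,10,.1],loss='soft_l1')
print(r.x,np.degrees(r.x[2])); print(f(r.x).reshape(-1,2))
for a in [pan(30,30),pan(-55,33),PC,np.array([-60,-214,95])]: print(S2W(r.x,a))
E
```

```text
[669.727  44.248   0.19 ] 10.86108301807573
[[-0.83  -2.029]
 [-0.845 -0.03 ]
 [-1.097 -0.123]
 [-0.095  0.141]
 [-0.83  -1.373]
 [ 0.506 -1.534]
 [ 1.336 -1.184]]
[536.403  49.215 123.48 ]
[550.946 -34.545 126.078]
[556.787  22.579  97.5  ]
[ 651.126 -177.224   95.   ]
```

```bash
cat >> h.py <<'E'
P0=np.array([669.73,44.25,0.1896])
def Rt(P=P0,twist=0): # tool z=-n, x=-y stand, then turned by twist deg about tool z
    M=np.array([[0,-.866,.5],[-1,0,0],[0,-.5,-.866]])
    return Rn.from_euler('z',P[2])*Rn.from_matrix(M)*Rn.from_euler('z',np.radians(twist))
def plan(Xs,R,P=P0,s=None):
    s=s or ctrl.sense(); X=S2W(P,Xs)
    rv=np.degrees((rot(s).inv()*R).as_rotvec()); sh=R.inv().apply(X-s["eef_pos"])
    print("turn",rv,np.linalg.norm(rv)/7.16,"then shift",sh,np.linalg.norm(sh)/41.7)
E
python3 - <<'E'
from h import *
plan(pan(0,130),Rt())
# head corner triangulation
def ray(c,px):
    k=ctrl.get_calibration(c);d=k["R"].T@np.linalg.inv(k["K"])@np.array([*px,1]);o=-k["R"].T@k["t"];return o,d/np.linalg.norm(d)
o1,d1=ray("top",(267.5,151.9));o2,d2=ray("scene",(261.5,186))
A=np.stack([d1,-d2],1);t=np.linalg.lstsq(A,o2-o1,rcond=None)[0];X1=o1+t[0]*d1;X2=o2+t[1]*d2
print(X1,X2, Rn.from_euler('z',-P0[2]).apply((X1+X2)/2-[P0[0],P0[1],0]))
E
```

```text
turn [29.993  0.841  3.145] 4.213635306111131 then shift [-441.432 -384.811  246.674] 15.23848057222492
[621.56   84.172 330.867] [621.744  84.055 330.919] [-39.704  48.211 330.893]
```

Call:
{"name": "play_rows", "arguments": {
  "motion": [
    [[0,0,0],[6,0.17,0.63]],
    [[0,0,0],[6,0.17,0.63]],
    [[0,0,0],[6,0.17,0.63]],
    [[0,0,0],[6,0.17,0.63]],
    [[0,0,0],[6,0.17,0.63]],
    [[-30,-26,16.5],[0,0,0]],
    [[-30,-26,16.5],[0,0,0]],
    [[-30,-26,16.5],[0,0,0]],
    [[-30,-26,16.5],[0,0,0]],
    [[-30,-26,16.5],[0,0,0]],
    [[-30,-26,16.5],[0,0,0]],
    [[-30,-26,16.5],[0,0,0]],
    [[-30,-26,16.5],[0,0,0]],
    [[-30,-26,16.5],[0,0,0]],
    [[-30,-26,16.5],[0,0,0]],
    [[-30,-26,16.5],[0,0,0]],
    [[-30,-26,16.5],[0,0,0]],
    [[-30,-26,16.5],[0,0,0]],
    [[-30,-26,16.5],[0,0,0]],
    [[-21,-21,15.7],[0,0,0]]
  ],
  "fingers": 40,
  "squeeze": 30
}}

```text
time_s: 2.67
eef_pos: [483.5, -2.6, 211.4]
ee_rot: [-0.2, 0.745, -0.614, 0.166]
force: [0.3, -2.1, 0.2]
grip_width: 0.466
```

```bash
python3 - <<'E'
from h import *
s=ctrl.sense(); im=ctrl.capture("wrist"); print(s["joints"],s["eef_pos"],s["time_s"])
plan(pan(0,130),Rt())
o=im[:,:,::-1].copy()
for X in [pan(30,40),pan(30,20),pan(-55,44),pan(108,28)]:
    p=wproj(S2W(P0,X),s);print(p);cv2.circle(o,tuple(int(round(v)) for v in p),2,(0,255,0),-1)
for nme in ["plunger_grip","gear_knob_grip","handwheel_hub"]: print(nme,[(d["p"],np.array(d["position"])*[560,420]) for d in ctrl.spot_in("wrist",nme)[:2]])
cv2.imwrite("pics/w1.png",im[:,:,::-1]);cv2.imwrite("pics/w1o.png",cv2.resize(o[60:400,60:520],(800,591)))
E
```

```text
[-0.405 -0.004  2.025  0.44   0.722  0.7  ] [483.455  -2.589 211.404] 2.6667
turn [-0.094  0.202  0.247] 0.046451691447850725 then shift [-7.935 -7.902  5.344] 0.29755654949828886
[231.129 202.182]
[234.794 195.763]
[342.17  203.716]
[144.466 198.874]
plunger_grip [(0.96, array([230.72 , 202.692])), (0.69, array([277.872, 329.994]))]
gear_knob_grip [(0.56, array([349.384, 189.882]))]
handwheel_hub [(0.77, array([475.72 , 145.488])), (0.69, array([231.784, 204.708]))]
```

View pics/w1o.png

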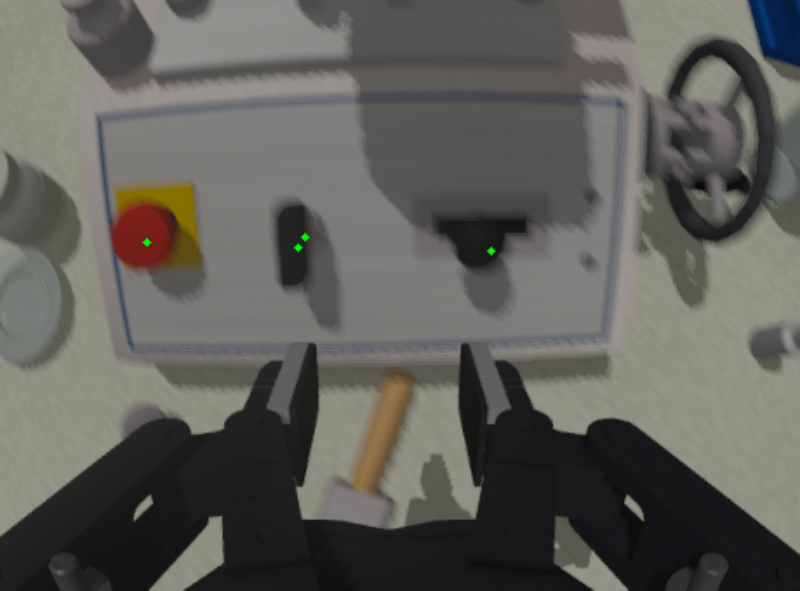

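The wrist view agrees with the fit to within about 3 mm. The bar is centred at crop (292,244) and the knob at about (480,247). I'll move closer over the plunger and measure again.

```bash
python3 - <<'E'
from h import *
plan(pan(32.5,70),Rt())
E
```

```text
turn [0.03  0.071 0.119] 0.019768966370610746 then shift [-45.39  -11.27   67.006] 1.959561073658379
```

Call:
{"name": "play_rows", "arguments": {
  "motion": [
    [[-15,-3.8,22],[0,0,0]],
    [[-15,-3.8,22],[0,0,0]],
    [[-15.4,-3.7,23],[0,0,0]],
    [[0,0,0],[0,0,0]],
    [[0,0,0],[0,0,0]],
    [[0,0,0],[0,0,0]]
  ]
}}

```text
time_s: 3.37
eef_pos: [516.4, 45.6, 159.0]
ee_rot: [-0.199, 0.744, -0.616, 0.166]
force: [-0.4, 0.4, 0.2]
grip_width: 0.474
```

```bash
python3 - <<'E'
from h import *
s=ctrl.sense(); im=ctrl.capture("wrist"); print(s["joints"],s["eef_pos"],s["time_s"],s["force"])
plan(pan(32.5,70),Rt())
for X in [pan(30,40),pan(-55,44),pan(108,28)]: print(wproj(S2W(P0,X),s))
for nme in ["plunger_grip","gear_knob_grip"]: print(nme,[(d["p"],np.array(d["position"])*[560,420]) for d in ctrl.spot_in("wrist",nme)[:2]])
cv2.imwrite("pics/w2.png",im[:,:,::-1]);cv2.imwrite("pics/w2o.png",cv2.resize(im[120:420,80:480,::-1],(800,600)))
E
```

```text
[-0.246  0.152  2.014  0.426  0.532  0.817] [516.4    45.639 159.029] 3.3667 [-0.407  0.36   0.156]
turn [-0.08  -0.105 -0.082] 0.021670553581904072 then shift [-2.312  0.418  1.15 ] 0.06274034737792528
[284.959 248.472]
[424.507 248.397]
[163.671 239.698]
plunger_grip [(0.69, array([279.496, 244.818]))]
gear_knob_grip [(0.73, array([424.592, 235.704]))]
```

View pics/w2o.png

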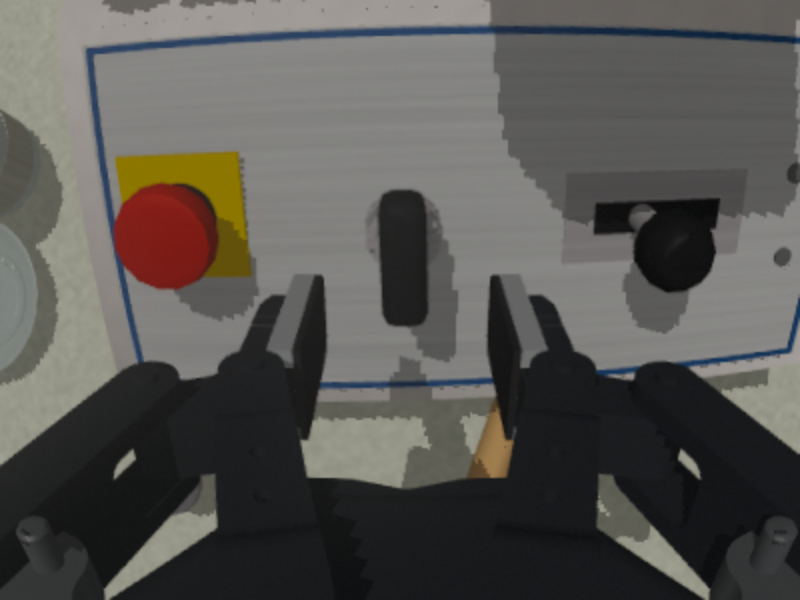

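```bash
python3 - <<'E'
from h import *
s=ctrl.sense()
obs=[("top",pan(30,38),(285.1,220.1)),("top",pan(-55,42),(324.1,211.9)),("top",pan(108,28),(249.5,223.1)),("top",np.array([-60,-214,95]),(383,169.9)),
("scene",pan(30,38),(306.5,203)),("scene",pan(-55,42),(293.5,168.5)),("scene",pan(108,28),(314.5,237)),
("w",pan(30,40),(282,249)),("w",pan(-55,44),(417,245)),("w",pan(108,28),(163.5,238))]
ix={"top":0,"scene":1,"w":2}
R=rot(s)
def f(q,full=True):
    P=q[:3];o=q[3:].reshape(3,3);r=[]
    for c,X,m in obs:
        W=S2W(P,X)
        p=wproj(W+R.apply(o[2]),s) if c=="w" else proj(c,W+o[ix[c]])
        r.append((p-m)/(0.7 if c=="w" else 1))
    r=np.concatenate(r); return np.concatenate([r,q[3:]/1.5]) if full else r
r=least_squares(f,np.r_[P0,np.zeros(9)],x_scale=np.r_[10,10,.1,np.ones(9)],loss='soft_l1')
print(r.x[:3],np.degrees(r.x[2]));print(r.x[3:].reshape(3,3));print(f(r.x,False).reshape(-1,2))
for X in [pan(30,30),pan(-55,33)]: print(S2W(r.x[:3],X))
plan(pan(30,70),Rt(r.x[:3]),r.x[:3])
E
```

```text
[670.084  46.842   0.195] 11.193999024948845
[[-0.665 -2.626 -0.073]
 [ 0.788  0.899 -0.432]
 [-0.579  0.975  4.813]]
[[-0.338 -1.513]
 [-0.314  0.248]
 [-0.692  0.245]
 [-0.056 -0.267]
 [-0.697 -0.498]
 [ 0.397 -0.701]
 [ 1.203  0.092]
 [-0.785 -4.225]
 [ 1.586  0.63 ]
 [ 0.003  0.519]]
[536.733  51.034 123.48 ]
[551.763 -32.64  126.078]
turn [-0.091 -0.263 -0.358] 0.06329124580830343 then shift [-1.121 -0.087  1.453] 0.04405488035494764
```

Plunger is at crop (404,258) against a finger midline at x=406, so it is nearly centred, and the knob is at crop (674,250). The refined offset is about -1 mm in x. Descending to grip.

Call:
{"name": "play_rows", "arguments": {
  "motion": [
    [[-1.1,0,12],[0,0,-0.3]],
    [[0,0,12],[0,0,0]],
    [[0,0,12],[0,0,0]],
    [[0,0,11],[0,0,0]],
    [[0,0,0],[0,0,0]],
    [[0,0,0],[0,0,0]]
  ]
}}

```text
time_s: 4.02
eef_pos: [539.2, 52.1, 118.0]
ee_rot: [-0.199, 0.746, -0.614, 0.165]
force: [-0.4, -0.5, -0.5]
grip_width: 0.468
```

Call:
{"name": "play_rows", "arguments": {
  "motion": [
    [[0,0,0],[0,0,0]],
    [[0,0,0],[0,0,0]],
    [[0,0,0],[0,0,0]],
    [[0,0,0],[0,0,0]],
    [[0,0,0],[0,0,0]],
    [[0,0,0],[0,0,0]],
    [[0,0,0],[0,0,0]],
    [[0,0,0],[0,0,0]]
  ],
  "fingers": 5,
  "squeeze": 40
}}

```text
time_s: 4.68
eef_pos: [539.5, 51.6, 118.8]
ee_rot: [-0.199, 0.746, -0.613, 0.167]
force: [-6.9, -6.7, 7.7]
grip_width: 0.153
```

```bash
python3 - <<'E'
from h import *
P=np.array([670.084,46.842,.1954])
s=ctrl.sense(); im=ctrl.capture("wrist"); print(s["joints"],s["time_s"],rot(s).inv().apply(s["force"]),s["grip_width"]*85.4)
plan(pan(30,23),Rt(P),P)
cv2.imwrite("pics/w3o.png",cv2.resize(im[120:420,80:480,::-1],(800,600)))
E
```

```text
[-0.217  0.271  1.995  0.489  0.431  0.759] 4.6833 [  5.244   3.112 -10.642] 13.093103722400413
turn [-0.105 -0.292  0.035] 0.04359897463191379 then shift [0.055 0.116 1.517] 0.03649859534081216
```

View pics/w3o.png

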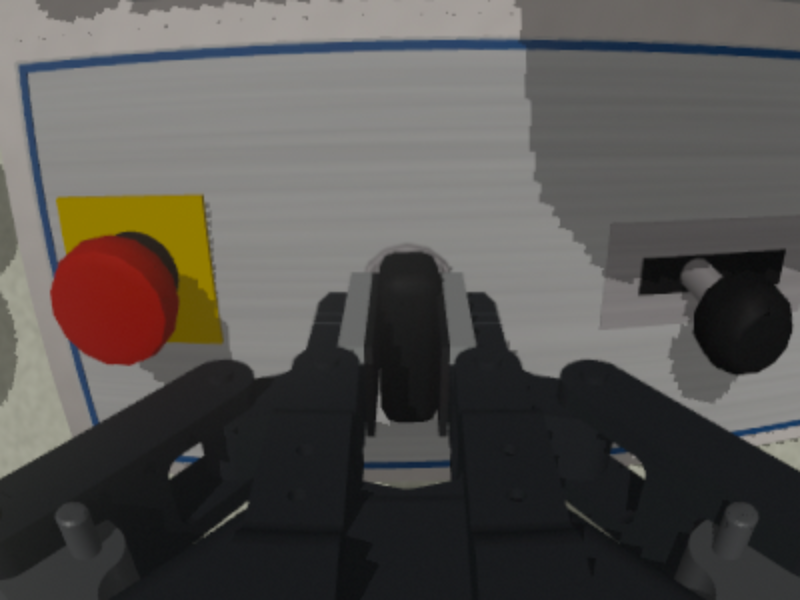

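Bar is gripped (opening 13 mm), the grip sitting squarely between the pads. Pulling.

Call:
{"name": "play_rows", "arguments": {
  "motion": [
    [[0,0,-3],[0,0,0]],
    [[0,0,-3],[0,0,0]],
    [[0,0,-3],[0,0,0]],
    [[0,0,-2.5],[0,0,0]],
    [[0,0,0],[0,0,0]],
    [[0,0,0],[0,0,0]]
  ]
}}

```text
time_s: 5.23
eef_pos: [534.1, 50.5, 128.1]
ee_rot: [-0.199, 0.746, -0.614, 0.167]
force: [6.0, -5.4, -8.9]
grip_width: 0.153
```

```bash
python3 - <<'E'
from h import *
P=np.array([670.084,46.842,.1954])
s=ctrl.sense(); print(s["joints"],s["time_s"],rot(s).inv().apply(s["force"]),s["grip_width"]*85.4)
plan(pan(30,23),Rt(P),P)
E
```

```text
[-0.222  0.243  2.     0.471  0.452  0.775] 5.2333 [ 6.375  0.232 10.132] 13.026970292995442
turn [-0.09 -0.31  0.  ] 0.045053514844816595 then shift [-0.054 -0.014 12.348] 0.2961208862308949
```

```bash
python3 - <<'E'
from h import *
s=ctrl.sense();R=rot(s)
for y in (-20,0,20):
  for z in (-18,2): print(y,z,(wproj(s["eef_pos"]+R.apply([0,y,z]),s)-[80,120])*2)
E
```

```text
-20 -18 [410.47 262.62]
-20 2 [409.88  228.165]
0 -18 [410.284 344.217]
0 2 [409.762 302.659]
20 -18 [410.083 415.02 ]
20 2 [409.626 369.173]
```

Bar centre matches the tool axis to about 1 mm. Twisting 60° clockwise (about tool +z).

Call:
{"name": "play_rows", "arguments": {
  "motion": [
    [[0,0,0],[0,0,6]],
    [[0,0,0],[0,0,6]],
    [[0,0,0],[0,0,6]],
    [[0,0,0],[0,0,6]],
    [[0,0,0],[0,0,6]],
    [[0,0,0],[0,0,6]],
    [[0,0,0],[0,0,6]],
    [[0,0,0],[0,0,6]],
    [[0,0,0],[0,0,6]],
    [[0,0,0],[0,0,6.5]],
    [[0,0,0],[0,0,0]],
    [[0,0,0],[0,0,0]]
  ]
}}

```text
time_s: 6.23
eef_pos: [533.6, 47.5, 126.7]
ee_rot: [0.254, -0.334, 0.906, -0.046]
force: [0.1, -31.1, -14.3]
grip_width: 0.152
```

```bash
cat > st.py <<'E'
from h import *
import sys
P=np.array([670.084,46.842,.1954])
s=ctrl.sense(); print("q",s["joints"],"t",s["time_s"],"Ft",rot(s).inv().apply(s["force"]),"Mt",rot(s).inv().apply(s["wrist_torque"]),"w",s["grip_width"]*85.4)
a=[float(v) for v in sys.argv[1:]]
plan(pan(a[0],a[1]),Rt(P,a[2]),P)
E
python3 st.py 30 23 60
```

```text
q [-0.226  0.245  2.002  0.466  0.449  1.831] t 6.2333 Ft [ 25.649 -20.471   9.696] Mt [ 3.274  4.718 -0.084] w 13.00971723371791
turn [-0.479 -0.327 -0.522] 0.10902942202436826 then shift [-2.835  1.625 11.627] 0.28963849291628596
```

A side force of about 33 N shows the plunger axis is ~3 mm downslope of my tool axis. I'll relieve it and lower into the notch.

Call:
{"name": "play_rows", "arguments": {
  "motion": [
    [[1.4,-0.8,0],[0,0,0]],
    [[1.4,-0.8,0],[0,0,0]],
    [[0,0,0],[0,0,0]],
    [[0,0,0],[0,0,0]]
  ]
}}

```text
time_s: 6.57
eef_pos: [533.2, 46.8, 126.9]
ee_rot: [0.256, -0.335, 0.906, -0.044]
force: [4.7, -10.9, -9.7]
grip_width: 0.155
```

```bash
python3 st.py 30 23 60
```

```text
q [-0.231  0.243  2.004  0.48   0.452  1.815] t 6.5667 Ft [ 8.02  -8.783  9.708] Mt [ 1.366  1.503 -0.073] w 13.247028056330768
turn [-0.352 -0.131 -0.516] 0.0891267569755501 then shift [-3.485  2.039 12.109] 0.3060903579519876
```

Call:
{"name": "play_rows", "arguments": {
  "motion": [
    [[0,0,1.5],[0,0,0]],
    [[0,0,1.5],[0,0,0]],
    [[0,0,1],[0,0,0]],
    [[0,0,0.5],[0,0,0]],
    [[0,0,0],[0,0,0]],
    [[0,0,0],[0,0,0]]
  ]
}}

```text
time_s: 7.07
eef_pos: [535.2, 47.2, 123.5]
ee_rot: [0.256, -0.335, 0.906, -0.044]
force: [-4.0, -13.5, -0.6]
grip_width: 0.155
```

```bash
python3 st.py 30 23 60
```

```text
q [-0.229  0.254  2.002  0.486  0.444  1.809] t 7.0667 Ft [11.337 -7.965 -2.645] Mt [ 1.161  1.96  -0.009] w 13.250171774653317
turn [-0.356 -0.12  -0.48 ] 0.0851395202524062 then shift [-3.397  2.014  8.109] 0.2162914013793818
```

Axial force went from +9.7 to −2.6 N on lowering 4 mm, so it is seated in the notch. Releasing and backing off.

Call:
{"name": "play_rows", "arguments": {
  "motion": [
    [[0,0,0],[0,0,0]],
    [[0,0,0],[0,0,0]],
    [[0,0,0],[0,0,0]],
    [[0,0,0],[0,0,0]],
    [[0,0,0],[0,0,0]],
    [[0,0,-15],[0,0,0]],
    [[0,0,-20],[0,0,0]],
    [[0,0,-20],[0,0,0]],
    [[0,0,0],[0,0,-7]],
    [[0,0,0],[0,0,-7]],
    [[0,0,0],[0,0,-7]],
    [[0,0,0],[0,0,-7]],
    [[0,0,0],[0,0,-7]],
    [[0,0,0],[0,0,-7]],
    [[0,0,0],[0,0,-7]],
    [[0,0,0],[0,0,-7]],
    [[0,0,0],[0,0,-4]],
    [[0,0,0],[0,0,0]],
    [[0,0,0],[0,0,0]],
    [[0,0,0],[0,0,0]]
  ],
  "fingers": 40
}}

```text
time_s: 8.73
eef_pos: [508.0, 43.8, 170.6]
ee_rot: [-0.2, 0.743, -0.617, 0.164]
force: [-0.1, 0.9, 0.2]
grip_width: 0.468
```

```bash
python3 st.py -55 70 0; python3 - <<'E'
from h import *
im=ctrl.capture("wrist");s=ctrl.sense();print(s["eef_pos"],s["ee_rot"])
cv2.imwrite("pics/w4o.png",cv2.resize(im[120:420,80:480,::-1],(800,600)))
P=np.array([670.084,46.842,.1954])
for X in [pan(30,40),pan(-55,44),pan(108,28)]: print((wproj(S2W(P,X),s)-[80,120])*2)
E
```

```text
q [-0.257  0.114  2.021  0.415  0.565  0.827] t 8.7333 Ft [-0.868 -0.168 -0.135] Mt [-0.251 -0.018  0.03 ] w 40.0067520113172
turn [-0.007 -0.171 -0.613] 0.08890184717796146 then shift [83.52  -2.111 15.583] 2.038076384542838
[507.974  43.812 170.546] [-0.2    0.743 -0.617  0.164]
[403.602 231.255]
[667.697 230.152]
[175.698 219.117]
```

View pics/w4o.png

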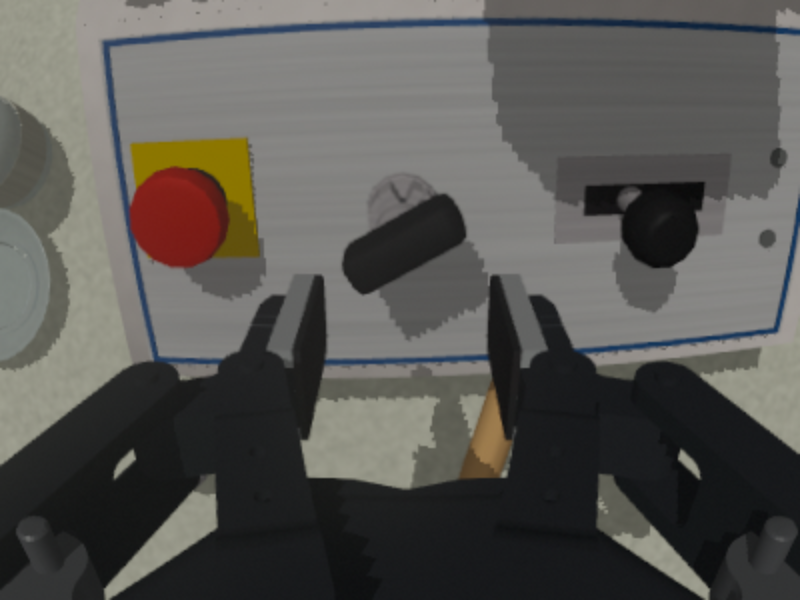

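Plunger rests twisted ~60° and retracted at crop (404,243). Knob is at (660,228), about 2 px from prediction. Next, caging the knob with the open fingers.

Call:
{"name": "play_rows", "arguments": {
  "motion": [
    [[28,-0.5,0],[0,0,-0.3]],
    [[28,-0.5,5],[0,0,-0.3]],
    [[27,0,10],[0,0,0]],
    [[0,0,10],[0,0,0]],
    [[0,0,10],[0,0,0]],
    [[0,0,10],[0,0,0]],
    [[0,0,10],[0,0,0]],
    [[0,0,8],[0,0,0]],
    [[0,0,0],[0,0,0]],
    [[0,0,0],[0,0,0]]
  ]
}}

```text
time_s: 9.62
eef_pos: [555.5, -30.9, 116.2]
ee_rot: [-0.199, 0.747, -0.612, 0.165]
force: [-0.4, -0.2, -0.1]
grip_width: 0.47
```

```bash
python3 st.py -55 22 0; python3 - <<'E'
from h import *
im=ctrl.capture("wrist")
cv2.imwrite("pics/w5o.png",cv2.resize(im[120:420,80:480,::-1],(800,600)))
E
```

```text
q [-0.399  0.312  1.944  0.598  0.517  0.505] t 9.6167 Ft [ 0.075  0.481 -0.108] Mt [-0.221  0.     0.002] w 40.11539819562674
turn [ 0.032 -0.12   0.142] 0.026286752920749817 then shift [ 0.971 -1.509  0.461] 0.04443057784095249
```

View pics/w5o.png

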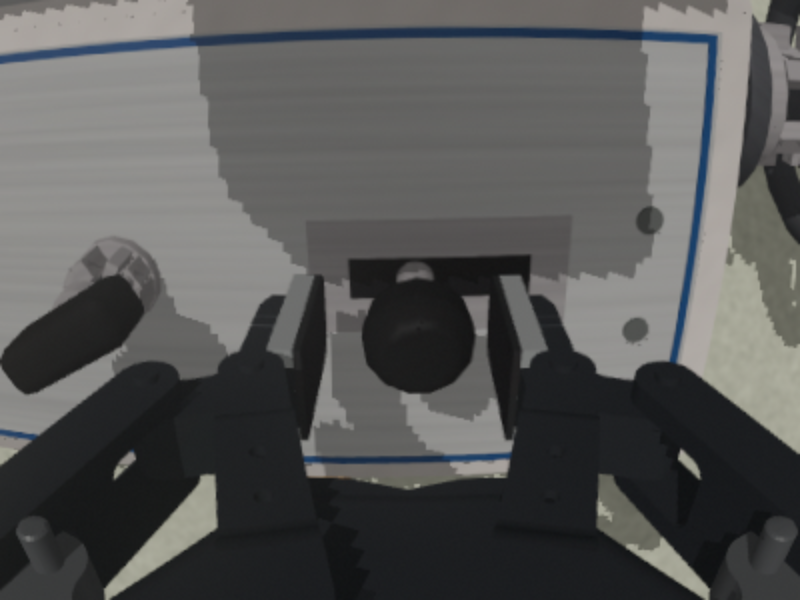

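Knob is caged at crop (418,335), ~2.5 mm right of the jaw midline. Pushing in +x.

Call:
{"name": "play_rows", "arguments": {
  "motion": [
    [[4,0,0],[0,0,0]],
    [[4,0,0],[0,0,0]],
    [[1,0,0],[0,0,0]],
    [[1,0,0],[0,0,0]],
    [[1,0,0],[0,0,0]],
    [[0,0,0],[0,0,0]],
    [[0,0,0],[0,0,0]]
  ]
}}

```text
time_s: 10.25
eef_pos: [557.7, -42.7, 116.8]
ee_rot: [-0.199, 0.747, -0.613, 0.166]
force: [0.1, -0.4, 0.6]
grip_width: 0.47
```

```bash
python3 st.py -55 22 0
```

```text
q [-0.422  0.318  1.933  0.605  0.529  0.48 ] t 10.25 Ft [ 0.448 -0.324 -0.485] Mt [-0.238 -0.039  0.016] w 40.1224063510874
turn [-0.023 -0.213  0.115] 0.03395851705611576 then shift [-10.99   -1.273   0.975] 0.2663401273388188
```

Call:
{"name": "play_rows", "arguments": {
  "motion": [
    [[1,0,0],[0,0,0]],
    [[1,0,0],[0,0,0]],
    [[0,0,0],[0,0,0]],
    [[0,0,0],[0,0,0]]
  ]
}}

```text
time_s: 10.58
eef_pos: [558.1, -44.6, 116.5]
ee_rot: [-0.199, 0.747, -0.613, 0.166]
force: [1.3, 0.6, 0.0]
grip_width: 0.467
```

```bash
python3 st.py -55 22 0
```

```text
q [-0.426  0.32   1.932  0.606  0.531  0.476] t 10.5833 Ft [-0.378 -1.246  0.702] Mt [-0.172 -0.022  0.008] w 39.922016718537506
turn [ 0.    -0.184  0.098] 0.029110202860372667 then shift [-12.91   -1.427   0.803] 0.3120779267645049
```

```bash
python3 - <<'E'
from h import *
im=ctrl.capture("wrist")
cv2.imwrite("pics/w6o.png",cv2.resize(im[200:340,180:380,::-1],(600,420)))
E
```

```text
(no output)
```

View pics/w6o.png

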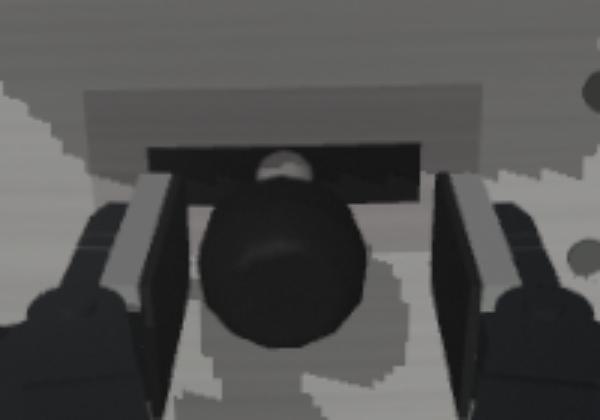

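The knob has moved to the slot middle (crop 284 vs slot 148–420), ≈8 mm, i.e. butted. Backing off and going to the handwheel.

Call:
{"name": "play_rows", "arguments": {
  "motion": [
    [[-3,0,0],[0,0,0]],
    [[0,0,0],[0,0,0]],
    [[0,0,-15],[0,0,0]],
    [[0,0,-25],[0,0,0]],
    [[0,0,-30],[0,0,0]],
    [[20,-10,-10],[0,0,0]],
    [[30,-10,0],[0,0,0]],
    [[30,-10,0],[0,0,0]],
    [[30,-10,0],[0,0,0]],
    [[30,-5,0],[0,0,0]],
    [[12,-1,0],[0,0,0]],
    [[0,0,0],[0,0,0]],
    [[0,0,0],[0,0,0]],
    [[0,0,0],[0,0,0]]
  ]
}}

```text
time_s: 11.8
eef_pos: [586.3, -188.8, 209.1]
ee_rot: [-0.199, 0.747, -0.613, 0.165]
force: [0.1, 0.4, -0.0]
grip_width: 0.469
```

```bash
cat > hw.py <<'E'
from h import *
P=np.array([670.084,46.842,.1954]); H=np.array([-60,-214,95.])
s=ctrl.sense(); im=ctrl.capture("wrist"); print("q",s["joints"],"t",s["time_s"],s["eef_pos"],s["force"])
plan(H+n*43,Rt(P),P)
o=np.ascontiguousarray(im[:,:,::-1])
o=cv2.resize(o,(1120,840))
for a in np.arange(0,360,10):
    t=np.radians(a); X=H+58*np.array([np.sin(t),0,np.cos(t)])
    p=wproj(S2W(P,X),s)*2; cv2.circle(o,tuple(int(v) for v in p),2,(0,255,0) if a!=330 else (0,0,255),-1)
cv2.imwrite("pics/w7.png",o[100:700,200:1000])
print(((wproj(S2W(P,H+65*n),s)*2)-[200,100]))
E
python3 hw.py
```

```text
q [-0.664  0.328  1.631  0.508  0.888  0.443] t 11.8 [ 586.304 -188.841  209.063] [ 0.075  0.449 -0.026]
turn [ 0.022 -0.106  0.152] 0.026049431699657535 then shift [-0.866 -1.649 89.876] 2.1557541997375718
[365.577 348.25 ]
```

View pics/w7.png

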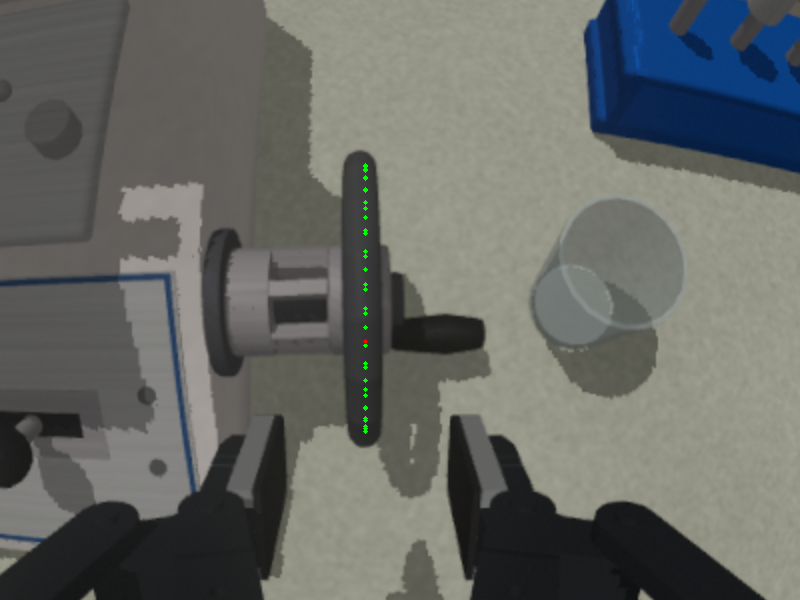

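The predicted rim overlays the real one to about 1 mm (rim column x≈362). Descending onto the rim and gripping it.

Call:
{"name": "play_rows", "arguments": {
  "motion": [
    [[-1.5,-1.6,15],[0,0,0]],
    [[0,0,25],[0,0,0]],
    [[0,0,25],[0,0,0]],
    [[0,0,15],[0,0,0]],
    [[0,0,9],[0,0,0]],
    [[0,0,0],[0,0,0]],
    [[0,0,0],[0,0,0]]
  ]
}}

```text
time_s: 12.43
eef_pos: [631.5, -179.6, 133.7]
ee_rot: [-0.199, 0.747, -0.612, 0.166]
force: [1.2, -0.3, 0.8]
grip_width: 0.466
```

Call:
{"name": "play_rows", "arguments": {
  "motion": [
    [[0,0,0],[0,0,0]],
    [[0,0,0],[0,0,0]],
    [[0,0,0],[0,0,0]],
    [[0,0,0],[0,0,0]],
    [[0,0,0],[0,0,0]],
    [[0,0,0],[0,0,0]],
    [[0,0,0],[0,0,0]],
    [[0,0,0],[0,0,0]]
  ],
  "fingers": 8,
  "squeeze": 25
}}

```text
time_s: 13.1
eef_pos: [631.2, -178.7, 134.4]
ee_rot: [-0.2, 0.747, -0.612, 0.165]
force: [-5.3, 7.5, 8.3]
grip_width: 0.153
```

```bash
python3 st.py 30 23 0; python3 - <<'E'
from h import *
im=ctrl.capture("scene")[:,:,::-1]; cv2.imwrite("pics/sA.png",im)
im=ctrl.capture("wrist")[:,:,::-1]; cv2.imwrite("pics/wA.png",im)
im=ctrl.capture("top")[:,:,::-1]; cv2.imwrite("pics/tA.png",im)
E
```

```text
q [-0.597  0.493  1.601  0.555  0.742  0.418] t 13.1 Ft [-8.355 -0.942 -9.031] Mt [-0.271 -1.497 -0.096] w 13.062199052160032
turn [-0.029 -0.024  0.173] 0.024757476378007896 then shift [-243.685   47.107   -7.543] 5.954698562321574
```

Rim gripped (13 mm). Rocking + 0.4 rad.

Call:
{"name": "play_rows", "arguments": {
  "motion": [
    [[-0.8,0,-0.6],[0,0,0]],
    [[0,-2.9,0.1],[0,0,0]],
    [[0,-2.9,0.2],[0,0,0]],
    [[0,-2.9,0.4],[0,0,0]],
    [[0,-2.8,0.5],[0,0,0]],
    [[0,-2.8,0.7],[0,0,0]],
    [[0,-2.8,0.8],[0,0,0]],
    [[0,-2.7,0.9],[0,0,0]],
    [[0,-2.7,1.1],[0,0,0]],
    [[0,0,0],[0,0,0]],
    [[0,0,0],[0,0,0]]
  ]
}}

```text
time_s: 14.17
eef_pos: [652.0, -174.1, 140.6]
ee_rot: [-0.199, 0.747, -0.612, 0.164]
force: [-2.1, 4.3, -0.8]
grip_width: 0.152
```

```bash
cat > look.py <<'E'
from h import *
import sys
P=np.array([670.084,46.842,.1954])
for c in ["scene","top"]:
    im=ctrl.capture(c)[:,:,::-1]
    for g in (0,8,16):
        print(c,g,proj(c,S2W(P,pan(-55-g,42))))
    p=proj(c,S2W(P,pan(-63,42))).astype(int); k=im[p[1]-25:p[1]+25,p[0]-33:p[0]+33]
    cv2.imwrite(f"pics/{c}_{sys.argv[1]}.png",im)
    try: print([(round(d["p"],2),np.array(d["position"])*[560,420]) for d in ctrl.spot_in(c,"gear_knob_grip")[:2]])
    except Exception as e: print(e)
    globals()[c]=cv2.resize(k,None,fx=6,fy=6,interpolation=cv2.INTER_CUBIC)
cv2.imwrite(f"pics/k_{sys.argv[1]}.png",np.hstack([scene,top]))
E
python3 st.py 30 23 0; python3 look.py 1
```

```text
q [-0.568  0.52   1.538  0.523  0.761  0.48 ] t 14.1667 Ft [-4.662  1.453  0.093] Mt [-0.616 -0.972 -0.246] w 12.986106457007107
turn [ 0.091 -0.033  0.142] 0.024036030809530495 then shift [-243.235   68.565  -12.874] 6.068144198105185
scene 0 [294.193 167.308]
scene 8 [293.021 164.221]
scene 16 [291.855 161.15 ]
[(0.72, array([287.112, 167.412]))]
top 0 [322.572 211.821]
top 8 [326.206 211.151]
top 16 [329.837 210.482]
[(0.59, array([366.128, 176.82 ])), (0.5, array([303.296, 288.918]))]
```

View pics/k_1.png

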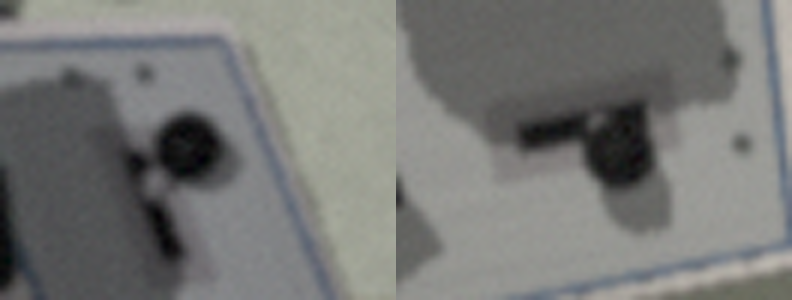

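The knob has visibly moved; I'll quantify it by matching its patch across the neutral, butted and current pictures.

```bash
cat > km.py <<'E'
from h import *
import sys
def loc(f,c):
    x,y=c; g=cv2.imread(f)[y-22:y+22,x-22:x+22].max(2)
    g=cv2.resize(g,None,fx=8,fy=8,interpolation=cv2.INTER_CUBIC)
    # best dark disc
    m=[]
    r=int({"s":5.3,"t":5.3}[f.split('/')[1][0]]*8)
    k=np.zeros((2*r+1,2*r+1),np.float32);cv2.circle(k,(r,r),r,1,-1);k/=k.sum()
    s=cv2.filter2D(g.astype(np.float32),-1,k); i=np.unravel_index(s.argmin(),s.shape)
    return x-22+i[1]/8,y-22+i[0]/8,s.min()
for t in sys.argv[1:]:
    a,b=t.split(","); print(t,loc(f"pics/{a}.png",(292,165)),loc(f"pics/{b}.png",(327,211)))
E
python3 km.py scene0,top0 sA,tA scene_1,top_1
```

```text
scene0,top0 (np.float64(293.375), np.float64(168.875), np.float32(24.712217)) (np.float64(324.25), np.float64(212.25), np.float32(29.139547))
sA,tA (np.float64(292.25), np.float64(166.25), np.float32(25.632578)) (np.float64(327.5), np.float64(211.75), np.float32(32.81303))
scene_1,top_1 (np.float64(291.375), np.float64(163.875), np.float32(25.810497)) (np.float64(330.25), np.float64(211.25), np.float32(32.595474))
```

Shifts from neutral are ~+3.25 px (butted) and ~+6.0 px (now), a ratio of about 1.85, so it has dropped home or nearly. I'll rock gently a bit more to be sure it seats.

Call:
{"name": "play_rows", "arguments": {
  "motion": [
    [[0,0,0],[0,0,0]],
    [[0,2.7,-1.1],[0,0,0]],
    [[0,2.7,-0.9],[0,0,0]],
    [[0,2.8,-0.8],[0,0,0]],
    [[0,0,0],[0,0,0]],
    [[0,0,0],[0,0,0]],
    [[0,-2.8,0.8],[0,0,0]],
    [[0,-2.7,0.9],[0,0,0]],
    [[0,0,0],[0,0,0]],
    [[0,0,0],[0,0,0]],
    [[0,0,0],[0,0,0]]
  ]
}}

```text
time_s: 15.28
eef_pos: [649.0, -174.8, 140.4]
ee_rot: [-0.199, 0.747, -0.612, 0.164]
force: [-4.7, 5.0, 2.2]
grip_width: 0.154
```

```bash
python3 st.py 30 23 0; python3 look.py 2 >/dev/null; python3 km.py scene_2,top_2
```

```text
q [-0.572  0.515  1.546  0.526  0.76   0.473] t 15.2833 Ft [-5.776  2.021 -3.715] Mt [-0.856 -0.966 -0.157] w 13.161736224551426
turn [ 0.083 -0.043  0.15 ] 0.024697786936632087 then shift [-243.294   65.923  -11.478] 6.051033789855467
scene_2,top_2 (np.float64(291.0), np.float64(163.25), np.float32(25.244524)) (np.float64(331.0), np.float64(211.0), np.float32(33.418823))
```

Now +6.75 px: home. Releasing the rim and going back over the knob to check.

Call:
{"name": "play_rows", "arguments": {
  "motion": [
    [[0,0,0],[0,0,0]],
    [[0,0,0],[0,0,0]],
    [[0,0,0],[0,0,0]],
    [[0,0,0],[0,0,0]],
    [[0,0,0],[0,0,0]],
    [[0,0,-15],[0,0,0]],
    [[0,0,-25],[0,0,0]],
    [[0,0,-30],[0,0,0]],
    [[-15,12,-20],[0,0,0]],
    [[-30,12,0],[0,0,0]],
    [[-30,12,0],[0,0,0]],
    [[-30,12,0],[0,0,0]],
    [[-30,12,0],[0,0,0]],
    [[-20,6,10],[0,0,0]],
    [[0,0,10],[0,0,0]],
    [[0,0,0],[0,0,0]],
    [[0,0,0],[0,0,0]],
    [[0,0,0],[0,0,0]]
  ],
  "fingers": 40
}}

```text
time_s: 16.98
eef_pos: [529.8, -42.4, 168.0]
ee_rot: [-0.199, 0.746, -0.613, 0.166]
force: [-1.3, 0.4, 0.9]
grip_width: 0.467
```

```bash
python3 st.py 30 70 60; python3 - <<'E'
from h import *
im=ctrl.capture("wrist")
cv2.imwrite("pics/w8o.png",cv2.resize(im[120:420,80:480,::-1],(800,600)))
E
python3 look.py 3 >/dev/null; python3 km.py scene_3,top_3
```

```text
q [-0.45   0.176  1.956  0.521  0.642  0.561] t 16.9833 Ft [-0.647  0.549 -1.39 ] Mt [-0.285  0.034  0.023] w 39.90313939544849
turn [-0.16  -0.183 60.086] 8.39191186924734 then shift [-44.616  78.526  11.062] 2.1820238347692005
scene_3,top_3 (np.float64(291.0), np.float64(163.25), np.float32(25.988415)) (np.float64(331.0), np.float64(211.125), np.float32(32.34407))
```

View pics/w8o.png

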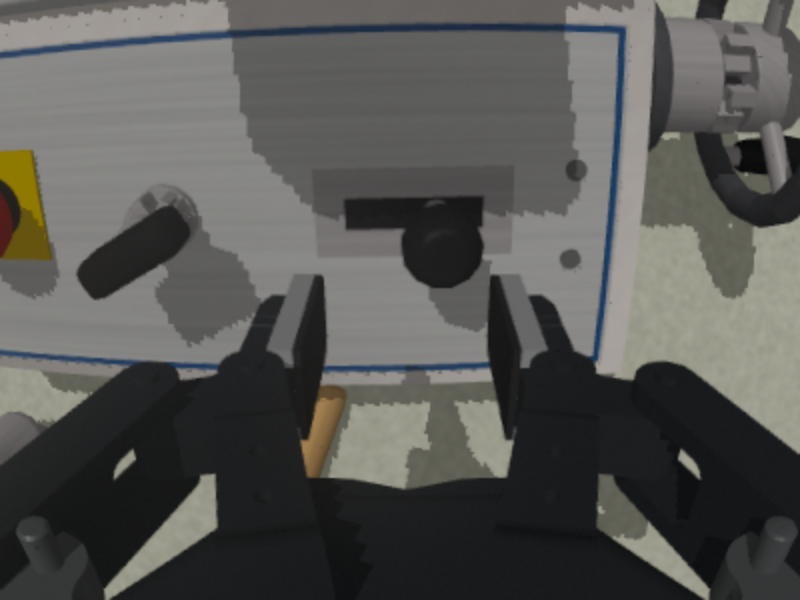

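The stem sits at 433 in the slot 345–483 (fraction 0.64, against 0.37 neutral and 0.50 butted), so the knob is home and the teeth are interlocked. Going back to the plunger.

Call:
{"name": "play_rows", "arguments": {
  "motion": [
    [[0,0,0],[0,0,6.7]],
    [[0,0,0],[0,0,6.7]],
    [[0,0,0],[0,0,6.7]],
    [[0,0,0],[0,0,6.7]],
    [[0,0,0],[0,0,6.7]],
    [[0,0,0],[0,0,6.7]],
    [[0,0,0],[0,0,6.7]],
    [[0,0,0],[0,0,6.7]],
    [[0,0,0],[0,0,6.4]],
    [[-13,26,3],[0,0,0]],
    [[-14,27,4],[0,0,0]],
    [[-14.3,27.4,4],[0,0,0]],
    [[0,0,0],[0,0,0]],
    [[0,0,0],[0,0,0]],
    [[0,0,0],[0,0,0]]
  ]
}}

```text
time_s: 18.48
eef_pos: [513.6, 47.0, 155.8]
ee_rot: [0.255, -0.34, 0.904, -0.044]
force: [0.7, -0.9, -0.3]
grip_width: 0.466
```

```bash
sed -i 's/plan(pan(a\[0\],a\[1\])/plan(pan(a[0],a[1],a[3] if len(a)>3 else 0)/' st.py; python3 st.py 30 31 60 -3.8; python3 - <<'E'
from h import *
im=ctrl.capture("wrist")
cv2.imwrite("pics/w9o.png",cv2.resize(im[120:420,80:480,::-1],(800,600)))
E
```

```text
q [-0.245  0.152  2.025  0.434  0.523  1.847] t 18.4833 Ft [ 0.272 -0.968  0.514] Mt [-0.124  0.181 -0.026] w 39.81501796751043
turn [-0.192 -0.062  0.118] 0.03264796863040683 then shift [-0.077 -0.605 38.687] 0.9278533532065958
```

View pics/w9o.png

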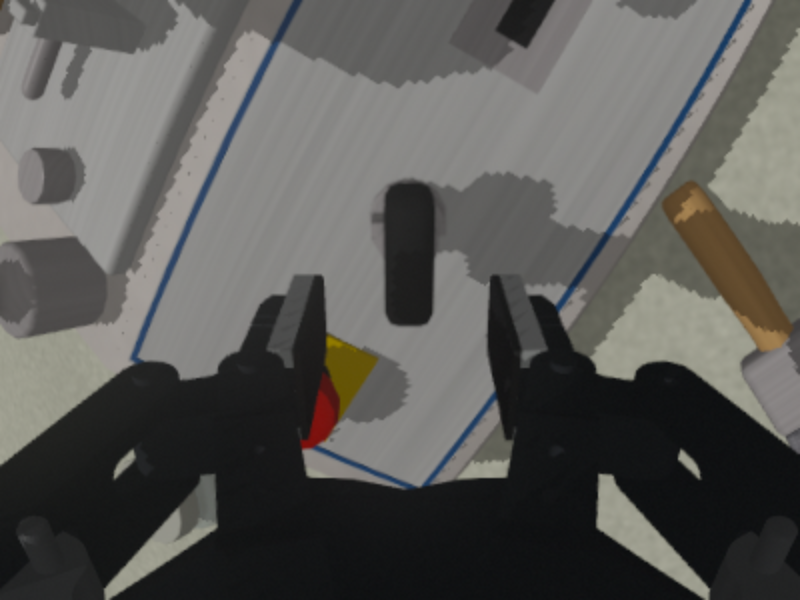

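The bar is centred (410 vs midline 407) and aligned with the jaws. Descending and gripping.

Call:
{"name": "play_rows", "arguments": {
  "motion": [
    [[0.3,-0.6,10],[0,0,0]],
    [[0,0,12],[0,0,0]],
    [[0,0,10],[0,0,0]],
    [[0,0,6.5],[0,0,0]],
    [[0,0,0],[0,0,0]],
    [[0,0,0],[0,0,0]]
  ]
}}

```text
time_s: 19.03
eef_pos: [532.4, 49.8, 122.1]
ee_rot: [0.255, -0.34, 0.904, -0.044]
force: [-0.6, -0.0, 0.1]
grip_width: 0.466
```

Call:
{"name": "play_rows", "arguments": {
  "motion": [
    [[0,0,0],[0,0,0]],
    [[0,0,0],[0,0,0]],
    [[0,0,0],[0,0,0]],
    [[0,0,0],[0,0,0]],
    [[0,0,0],[0,0,0]],
    [[0,0,0],[0,0,0]],
    [[0,0,0],[0,0,0]],
    [[0,0,0],[0,0,0]]
  ],
  "fingers": 5,
  "squeeze": 40
}}

```text
time_s: 19.7
eef_pos: [532.4, 50.2, 122.5]
ee_rot: [0.255, -0.34, 0.904, -0.044]
force: [-4.2, -3.5, 4.7]
grip_width: 0.156
```

```bash
python3 st.py 30 31 60 -3.8
```

```text
q [-0.225  0.251  2.01   0.491  0.441  1.797] t 19.7 Ft [ 2.927 -1.399 -6.487] Mt [ 0.006  0.693 -0.009] w 13.323970130471945
turn [-0.2   -0.065  0.121] 0.03388479967342392 then shift [-0.444 -0.234  0.37 ] 0.014955175052671533
```

Call:
{"name": "play_rows", "arguments": {
  "motion": [
    [[0,0,-1.5],[0,0,0]],
    [[0,0,-1.5],[0,0,0]],
    [[0,0,-1],[0,0,0]],
    [[0,0,-0.3],[0,0,0]],
    [[0,0,0],[0,0,0]],
    [[0,0,0],[0,0,0]]
  ]
}}

```text
time_s: 20.2
eef_pos: [530.5, 49.7, 125.7]
ee_rot: [0.255, -0.34, 0.904, -0.044]
force: [6.6, -1.9, -7.3]
grip_width: 0.151
```

```bash
python3 st.py 30 31 60 -3.8
```

```text
q [-0.227  0.241  2.012  0.484  0.448  1.803] t 20.2 Ft [ 0.158 -3.53   9.351] Mt [ 0.444  0.089 -0.025] w 12.858683173712624
turn [-0.196 -0.083  0.095] 0.0325051025062568 then shift [-0.556 -0.211  4.11 ] 0.09958900233100625
```

Pulled ~3.7 mm from the notch (≈11.2 mm), with 9.4 N of spring force. Twisting back.

Call:
{"name": "play_rows", "arguments": {
  "motion": [
    [[0,0,0],[0,0,-6]],
    [[0,0,0],[0,0,-6]],
    [[0,0,0],[0,0,-6]],
    [[0,0,0],[0,0,-6]],
    [[0,0,0],[0,0,-6]],
    [[0,0,0],[0,0,-6]],
    [[0,0,0],[0,0,-6]],
    [[0,0,0],[0,0,-6]],
    [[0,0,0],[0,0,-6]],
    [[0,0,0],[0,0,-6]],
    [[0,0,0],[0,0,-0.5]],
    [[0,0,0],[0,0,0]],
    [[0,0,0],[0,0,0]]
  ]
}}

```text
time_s: 21.28
eef_pos: [530.5, 49.6, 125.6]
ee_rot: [-0.198, 0.749, -0.61, 0.167]
force: [7.0, -3.9, -7.7]
grip_width: 0.15
```

```bash
python3 st.py 30 31 0 -3.8
```

```text
q [-0.227  0.241  2.012  0.484  0.448  0.747] t 21.2833 Ft [ 5.153 -1.418  9.766] Mt [0.073 0.612 0.039] w 12.799629971968566
turn [-0.016 -0.223  0.592] 0.08835505847245632 then shift [-0.244 -0.665  4.046] 0.09850000512528267
```

Side forces stay small. Lowering it fully in (~11.2 mm), then releasing.

Call:
{"name": "play_rows", "arguments": {
  "motion": [
    [[0,0,2],[0,0,0]],
    [[0,0,2.5],[0,0,0]],
    [[0,0,2.5],[0,0,0]],
    [[0,0,2.5],[0,0,0]],
    [[0,0,1.8],[0,0,0]],
    [[0,0,0],[0,0,0]],
    [[0,0,0],[0,0,0]]
  ]
}}

```text
time_s: 21.87
eef_pos: [535.7, 50.7, 116.9]
ee_rot: [-0.198, 0.749, -0.609, 0.167]
force: [-11.9, -6.4, 11.6]
grip_width: 0.155
```

```bash
python3 st.py 30 31 0 -3.8
```

```text
q [-0.222  0.268  2.006  0.502  0.428  0.73 ] t 21.8667 Ft [  3.997   5.396 -16.476] Mt [-1.073  0.55  -0.014] w 13.274883741386954
turn [-0.049 -0.213  0.643] 0.09482226402033182 then shift [-0.138 -0.476 -6.164] 0.14829150517909795
```

Call:
{"name": "play_rows", "arguments": {
  "motion": [
    [[0,0,0],[0,0,0]],
    [[0,0,0],[0,0,0]],
    [[0,0,0],[0,0,0]],
    [[0,0,0],[0,0,0]],
    [[0,0,0],[0,0,0]],
    [[0,0,-15],[0,0,0]],
    [[0,0,-20],[0,0,0]],
    [[0,0,-20],[0,0,0]],
    [[15,0,-5],[0,0,0]],
    [[15,0,0],[0,0,0]],
    [[0,0,0],[0,0,0]],
    [[0,0,0],[0,0,0]],
    [[0,0,0],[0,0,0]]
  ],
  "fingers": 40
}}

```text
time_s: 22.95
eef_pos: [512.1, 16.4, 167.8]
ee_rot: [-0.198, 0.749, -0.61, 0.166]
force: [0.2, -1.1, -0.8]
grip_width: 0.472
```

```bash
python3 st.py 30 23 0 -3.8; python3 - <<'E'
from h import *
im=ctrl.capture("wrist")
cv2.imwrite("pics/w10o.png",cv2.resize(im[120:420,80:480,::-1],(800,600)))
E
python3 look.py 4 >/dev/null; python3 km.py scene_4,top_4
```

```text
q [-0.325  0.127  2.015  0.462  0.585  0.706] t 22.95 Ft [1.067 0.382 0.668] Mt [-0.307  0.003  0.028] w 40.346448414412365
turn [ 0.045 -0.141  0.593] 0.08541020031923657 then shift [-29.14   -0.806  60.874] 1.6185530753506827
scene_4,top_4 (np.float64(291.0), np.float64(163.25), np.float32(26.005428)) (np.float64(330.875), np.float64(211.0), np.float32(31.58009))
```

No more pictures can be viewed, so I'll check numerically: return to the hover pose used before the pull and compare the plunger patch with that earlier image.

```bash
python3 - <<'E'
from h import *
s=ctrl.sense();q=[-.199,.744,-.616,.166]
R=Rn.from_quat([q[1],q[2],q[3],q[0]])
print(np.degrees((rot(s).inv()*R).as_rotvec()),R.inv().apply(np.array([516.4,45.639,159.029])-s["eef_pos"]))
E
```

```text
[0.05  0.184 0.989] [-27.906  -3.759  12.548]
```

Call:
{"name": "play_rows", "arguments": {
  "motion": [
    [[-10,-1.3,4],[0,0.1,0.5]],
    [[-10,-1.3,4],[0,0.1,0.5]],
    [[-7.9,-1.2,4.5],[0,0,0]],
    [[0,0,0],[0,0,0]],
    [[0,0,0],[0,0,0]],
    [[0,0,0],[0,0,0]]
  ]
}}

```text
time_s: 23.7
eef_pos: [516.3, 45.0, 159.3]
ee_rot: [-0.199, 0.744, -0.616, 0.166]
force: [0.0, 0.2, 0.1]
grip_width: 0.468
```

```bash
python3 - <<'E'
from h import *
s=ctrl.sense();print(s["eef_pos"],s["ee_rot"],s["time_s"],s["force"])
b=ctrl.capture("wrist")[:,:,::-1].copy();cv2.imwrite("pics/w11.png",b);a=cv2.imread("pics/w2.png")
def rect(im,box):
    x0,y0,x1,y1=box;g=im[y0:y1,x0:x1].max(2);m=(g<55).astype(np.uint8)
    k,l,st,c=cv2.connectedComponentsWithStats(m);i=1+st[1:,4].argmax()
    ys,xs=np.where(l==i);r=cv2.minAreaRect(np.stack([xs+x0,ys+y0],1).astype(np.float32));return st[i,4],r
for nm,im in (("before",a),("after",b)):
    print(nm,"bar",rect(im,(255,205,312,290)),"knob",rect(im,(385,200,460,275))[:1])
# expected image shift of bar top per mm of pull
P=np.array([670.084,46.842,.1954])
for h in (40,45,47.5): print(h,[wproj(S2W(P,pan(30,h,u)),s) for u in (-24,16)])
# template match of scene features
for nm,c in (("bar",a[208:288,262:302]),("button",a[205:275,135:195])):
    r=cv2.matchTemplate(b,c,cv2.TM_CCOEFF_NORMED);print(nm,cv2.minMaxLoc(r)[1],cv2.minMaxLoc(r)[3])
E
```

```text
[516.314  44.951 159.301] [-0.199  0.744 -0.616  0.166] 23.7 [0.044 0.153 0.117]
before bar (np.int32(1506), ((281.7348327636719, 248.53402709960938), (67.42232513427734, 23.621122360229492), 87.45519256591797)) knob (np.int32(1776),)
after bar (np.int32(1471), ((279.9320068359375, 248.03074645996094), (66.24217987060547, 23.07399559020996), 88.87670135498047)) knob (np.int32(1788),)
40 [array([281.185, 282.8  ]), array([280.514, 221.033])]
45 [array([281.203, 286.912]), array([280.513, 223.966])]
47.5 [array([281.212, 289.037]), array([280.513, 225.491])]
bar 0.9961305260658264 (261, 208)
button 0.997113823890686 (134, 205)
```

The bar template matches its original pressed-in state at 0.996, with the same 1 px shift as the fixed button. So the plunger is fully in with the twist back at about 0, and the gripper touches nothing. Handing in.

```bash
python3 - <<'E'
from h import *
a=cv2.imread("pics/top0.png");b=ctrl.capture("top")[:,:,::-1].copy()
for nm,(x,y) in dict(jar=(180,215),dish=(189,248),cone=(245,274),probe=(421,219),beaker=(428,155),weight=(230,176)).items():
    t=a[y-12:y+12,x-12:x+12];r=cv2.matchTemplate(b[y-18:y+18,x-18:x+18],t,cv2.TM_CCOEFF_NORMED);m=cv2.minMaxLoc(r);print(nm,round(m[1],3),m[3][0]-6,m[3][1]-6)
print(ctrl.finish_job())
E
```

```text
jar 0.997 0 0
dish 0.981 0 0
cone 0.997 0 0
probe 0.997 0 0
beaker 0.984 0 0
weight 0.998 0 0
the job is handed in; nothing more can be done
None
```

The hand drive is in gear and locked, and I handed the job in at about 24 s of the 64 s allowed. I did the steps in the order you gave.

- **Plunger out:** I pulled it, twisted it 60° clockwise, and it stayed retracted in its rest notch after I let go.
- **Gear knob:** I pushed it out of its click-stop to the butted position. I then rocked the handwheel by its rim about 0.4 rad forward and a little back, until the knob dropped home.
- **Plunger in:** I pulled it again, twisted it back to 0, lowered it in and released it.

**Last checks:**
- **Knob:** in the pictures its stem went from 0.37 of the slot (neutral) to 0.50 (butted) to 0.64 (home). Its position did not change after I locked it.
- **Plunger:** its picture matches the original pressed-in state at 0.996, to within 1 px.
- **Loose things:** the jar, dish, cone, cylinder probe, beaker and weight had not moved (0 px). I did not check the biscuit or the brush by picture, but nothing went near them.
- **Gripper:** it was touching nothing when I handed in.

**Disagreements:**
- The plunger's axis turned out about 3–4 mm downslope of my first estimate. That gave a side force of about 33 N during the first twist, which I relieved before going on.
- Just after the first rocking, the pictures put the knob at about 13 mm rather than 16 mm. It read further home after a second small rock.
- Lowering the plunger measured 10.2 mm where I expected 11.2 mm, with the gripper pressing at about 16 N. The image match shows it fully in.
- I could not view the last picture because the limit of 12 was reached, so I made the final plunger check from image numbers alone.

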